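# Refit the slotted cover of the bench dust filter

## Task

Close the filter housing: lay the slotted cover flat on the sloping face, sliding its slot under the raised wing nut and fully home onto the centre stud, square with the face so that it hides the filter. Then screw the wing nut down (clockwise) until it clamps the cover snugly, let go, and leave the eraser, tape measure and sanding block where they are.

Things in the scene. Friction and masses are not known exactly. Their poses are not given: they have to be found in the camera images.
- panel: Flat sloping face, 152 mm up the slope x 150 mm wide, of the fixed grey filter housing. It slopes 30 degrees: its normal leans towards the robot. Origin: foot of the stud, in the face's surface at the middle of its 84 x 84 mm opening, 85 mm above the bench. Axes: x up the slope, y across, z out of the face along the stud. Place and yaw vary.
- housing: The housing that carries the face: grey box with a paper filter inside, 132 x 150 mm on plan, 47 mm high at its low edge (towards the robot), 123 mm at the far edge. Origin on the bench below the foot of the stud, z up.
- stud_top (a point): Top end of the steel stud: 8 mm thick, 52 mm tall, square to the face, fixed on a bar that crosses the opening flush with the face.
- cover: Loose aluminium cover plate 120 (x) x 110 (y) x 6 mm, 0.2 kg, starts flat on the bench, handle up. Origin: centre of its underside; x from the slot's mouth towards the handle. A 13 mm wide slot runs in from the middle of the -x edge, flared there to about 24 mm, and ends 4.5 mm past the origin. Home: origin at the foot of the stud, handle up the slope.
- cover_handle (a point): Centre of the cover's handle, a black bar on the plate's upper side: 30 mm long (cover's x), 14 mm wide (y), 17 mm high. The point is half-way up the bar, 14.5 mm above the plate's underside and 44 mm from the plate's centre towards +x, midway across. Axes are the cover's.
- nut_wings (a point): Middle of the wings of the steel wing nut, which is captive on the stud: wings 50 mm over all (this point's x), 12 mm thick (y), 24 mm high; z along the stud. The point is half-way up the wings, on the stud's axis, 36 mm above the underside of the washer. Below the wings is a round neck 12 mm thick, then the washer.
- nut_washer: Round steel washer, 26 mm across, 4 mm thick, captive under the wing nut; moves up and down the stud with it without turning. Origin: centre of its underside; axes as the panel's. It starts 11 to 13.5 mm above the face. Fingers at mid-height of the wings just pass over the cover's handle when the cover is home.
- wing_nut (a joint): Turn of the nut, rad; starts at 2 to 3. Growing = unscrewing (counter-clockwise seen looking at the face); it moves 2.5 mm along the stud per rad. At 0 the wings point along the panel's x and the washer just touches a cover lying on the face. Turns lightly (0.04 N m), stays where left, clamps harder below 0 (snug from about -0.15), stops dead at -0.5.
- eraser: Bystander: small eraser 19 x 42 x 12 mm on the bench, origin at the centre of its underside; leave alone.
- tape_measure_b: Bystander: tape measure 63 x 65 x 35 mm lying behind the work, origin at the centre of its underside; leave alone.
- sanding_block: Bystander: cork sanding block 53 x 100 x 27 mm behind the work, origin at the centre of its underside; leave alone.

How it is judged (in metres and radians):
On the way:
1. the cover lies flat on the face, home on the stud, under the nut (x of cover in the frame of panel between -0.006 and 0.006 m and y of cover in the frame of panel between -0.004 and 0.004 m and z of cover in the frame of panel between -0.002 and 0.002 m and angle between the z axis of cover and the z axis of panel, either way round below 0.052 rad and angle between the x axis of cover and the x axis of panel, either way round below 0.14 rad and x of cover_handle in the frame of panel above 0.03 m and z of cover_handle in the frame of panel above 0.005 m), for 0.2 s.
At the end, for the whole second after the job is handed in: The cover lies flat on the sloping face (within 2 mm and 3 degrees), its seat point within 6 mm of the stud's foot along the slope and within 4 mm across it, handle up the slope, square to within 8 degrees; the wing nut presses on it with more than 2.5 N; everything is still (all of step 1 and contact force between nut_washer and cover above 2.5 N and linear speed of cover below 0.01 m/s and velocity of joint wing_nut between -0.05 and 0.05 rad/s); the robot touches nothing.
It fails at once if a bystander was moved by more than 25 mm (distance of any of eraser, tape_measure_b, sanding_block from where it was at the start of the episode above 0.025 m).
It also fails if it takes over 67 s, if anything falls off the work surface, if the arm or the gripper's body presses on something with over 40 N, if the wrist force passes 120 N, or if a joint passes its speed limit or range.

## Robot

A 7-joint arm with a two-finger parallel gripper is mounted at the origin on a cart in front of the work surface, level with it; the furniture and walls round the work are solid. World frame = base frame: x ahead of the robot, y to its left, z up, the work surface at z = 0. Lengths are in mm, angles in rad, forces in N, time in s.
With the tool pointing down it reaches from about 425 to 800 mm from the base axis. Payload 8.3 kg.
Tool frame: the origin (TCP) lies at the centre of the arm's flange, where the gripper is bolted on; the fingertips stand 173 mm ahead of it and the grasp point (between the pads) lies 155 mm ahead of it (robot.finger_overhang is the distance from the TCP to the fingertips, in mm); z points along the fingers, y is the line along which they close (so a half turn about z gives the same grasp; the last joint's range is limited). The gripper opens to 85 mm and grips with 20 to 120 N. Pads are 22 mm wide; open, the fingers measure 114 mm over their backs; the gripper's body (76 mm by 85 mm) begins 54 mm behind the grasp point. The pads swing forward as they close: fully open they stand 13 mm farther back than shut.
Start: joints at [1.223, 0.383, 0.016, 1.37, -0.006, 1.388, -0.046], TCP at [175.635, -599.807, 404.679] pointing down, gripper open.
Joint ranges: [-2.95, 2.95], [-0.25, 2.06], [-1.52, 1.56], [0.18, 2.33], [-1.44, 4.58], [0.02, 2.06], [-3.01, 3.01]. Speed limits (rad/s): [2.39, 2.39, 3.01, 3.01, 3.14, 3.14, 3.14].

## Interface

Orientations are given as [roll, pitch, yaw] about the fixed x, y, z axes, in that order (R = Rz(yaw) Ry(pitch) Rx(roll)).
In Python, from station import robot gives the robot as it stands. The module is installed in compiled form; this text tells all that it offers.
- The arm moves only by the tool arm_command, never from a script. Its argument "steps" is a list of rows, each a list of 7 numbers: the shift along the world's x, y, z normalised to -1 to 1, where 1 is 0.4 m, then the turn, a rotation vector about the world's x, y, z normalised to -1 to 1, where 1 is pi rad, then the closure in counts, from 0 (fully open) to 255 (shut). A call has exactly 10 rows; each row is the pose to reach, as a shift and turn from the pose commanded when the call began, turning the shorter way round; what a row does not reach only later rows make up. A row lasts 1/12 s, in which the tool goes at most 41.7 mm and 7.16 degrees, less where a joint would pass 70% of its speed; a pose out of reach is approached as far as the arm can. A call with a number of a shift or a turn outside -1 to 1 is refused whole. A call with a gripper value outside its range is refused whole. The fingers move at their own pace and stop on an object; "squeeze" is the grip in N (left out, the last holds). Time passes only in rows, so rows that repeat a pose let the fingers close, or fill a call up. It gives the time, the measured TCP pose, the force, the opening and the grip force at its end, in the units of the state.
- robot.observe(): the state, without advancing time (a new reading comes with each control period).
- robot.read_camera(name): name is "side" or "top" or "wrist"; returns the picture (400x640x3 uint8, red, green, blue); there is no depth.
- robot.camera_info(name): a dict with "vfov" (degrees; the focal length in pixels is half the picture's height over the tangent of half this angle, whatever the lens; pixels are square), "cx", "cy" (the principal point, pixels), "xyz" and "orientation" of the camera in the world. Camera axes: x right, y down, z forward; pixel columns grow to the right and rows downward; lengths in mm; the calibration is good to about 2 mm. A picture is of the moment at which its call begins: read the wrist's pose just before it. camera_info takes no time and is no camera call; for the wrist camera it gives the pose at the moment of the call.
- robot.hand_in(): hands the job in; it is judged then, once.
The state is a dict: "clock": time; "joints": joint angles; "joint_velocities": joint speeds; "effort": joint torques, N m; "eef_pos": TCP position; "orientation": TCP orientation; "wrist_force": force on the tool from outside, world axes, zero at the start; "moment": the same for the moment, N m; "grip_width": finger opening in mm; "grasp_force": force on a finger pad.
Only numpy, scipy, OpenCV 4.12 (cv2) and the standard library are available. Lean on these libraries where they do the work, as an engineer would, in place of code of your own. Each camera call takes 0.05 s, during which the arm holds its last target. There are 200 camera calls.

## Working session

There is one attempt and no reset: what is moved stays moved. The work goes in short steps, Python scripts to look and compute and a tool call to move; the robot and the scene stay as the last step left them, time stands still between calls to the robot, and variables do not carry over. Pictures are saved under pics/ and viewed, at most 10 in all, crops included, and the job is handed in when it is done.

Besides the shell and the picture viewer there is one more tool, called by a JSON object that holds its "api" and its "payload", one argument or row to a line. arm_command: Moves the arm, as the interface text tells. Its arguments: {"type":"object","properties":{"steps":{"type":"array"},"squeeze":{"type":"number"}},"required":["steps"]}

```bash
mkdir -p pics; python3 - <<'E'
from station import robot
import cv2
s=robot.observe();print(s)
for n in("top","side"):
    print(n,robot.camera_info(n)); cv2.imwrite(f"pics/{n}0.png",robot.read_camera(n)[:,:,::-1])
print(robot.camera_info("wrist"))
E
```

```text
{'clock': 0.0, 'joints': array([ 1.22307608,  0.38426641,  0.01638505,  1.37115365, -0.0062945 ,
        1.38820077, -0.04647866]), 'joint_velocities': array([-1.12640220e-03, -9.95867561e-04,  9.53948027e-05,  1.90393601e-04,
        4.98905204e-05, -5.90007116e-04,  9.21875345e-04]), 'effort': array([-3.62120072e-04, -6.27595997e+01,  8.44087210e-01, -3.71828341e+01,
        1.66055647e-02,  1.42367001e-02, -5.82002372e-05]), 'eef_pos': array([ 175.60459889, -599.6566051 ,  403.66123739]), 'orientation': array([-3.13961468e+00,  4.65457525e-05,  2.84896101e-01]), 'wrist_force': array([-0.53836379,  0.03995234,  0.65668753]), 'moment': array([-0.01739713,  0.02798889, -0.04797285]), 'grasp_force': 0.0, 'grip_width': 85.54606570235453}
top {'vfov': 43.39891882951773, 'cx': 319.1218919055727, 'cy': 202.16672870198983, 'xyz': array([ 355.94966704,  -11.35208816, 1029.02588322]), 'orientation': array([-2.96364854e+00, -2.31860626e-03, -1.57152236e+00])}
side {'vfov': 54.30301394301851, 'cx': 322.331738728649, 'cy': 198.21841002211318, 'xyz': array([ 321.51875284, -634.43216686,  659.96892223]), 'orientation': array([-2.28095068, -0.00820403, -0.31116178])}
{'vfov': 68.5659451841643, 'cx': 318.71105709219944, 'cy': 198.2887716601329, 'xyz': array([ 255.57713699, -575.10777098,  372.76980374]), 'orientation': array([ 2.81305430e+00,  1.01670388e-03, -1.28561468e+00])}
```

View pics/top0.png

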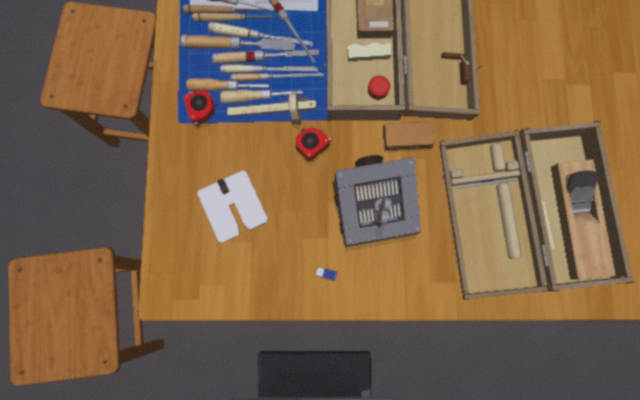

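View pics/side0.png

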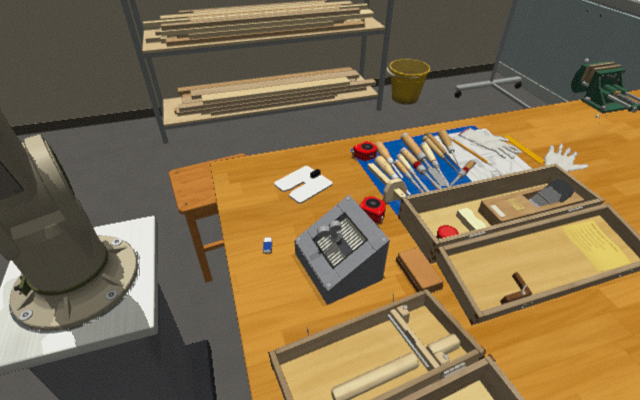

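```bash
cat > h.py <<'E'
import numpy as np, cv2
from scipy.spatial.transform import Rotation as R
from station import robot
def cam(n):
    c=robot.camera_info(n); f=200/np.tan(np.radians(c['vfov']/2))
    return c,f,R.from_euler('xyz',c['orientation']).as_matrix()
def ray(C,p):
    c,f,M=C; p=np.atleast_2d(p).astype(float)
    d=np.c_[(p[:,0]-c['cx'])/f,(p[:,1]-c['cy'])/f,np.ones(len(p))]@M.T
    return c['xyz'],d
def onplane(C,p,n=(0,0,1),q=(0,0,0)):
    o,d=ray(C,p); n=np.array(n,float); t=(np.array(q,float)-o)@n/(d@n)
    return o+d*t[:,None]
def proj(C,X):
    c,f,M=C; v=(np.atleast_2d(X)-c['xyz'])@M
    return np.c_[c['cx']+f*v[:,0]/v[:,2],c['cy']+f*v[:,1]/v[:,2]]
def tri(C1,p1,C2,p2):
    o1,d1=ray(C1,p1);o2,d2=ray(C2,p2);d1,d2=d1[0],d2[0]
    s=np.linalg.lstsq(np.c_[d1,-d2],o2-o1,rcond=None)[0]
    a,b=o1+d1*s[0],o2+d2*s[1]; return (a+b)/2,np.linalg.norm(a-b)
def biggest(m):
    cs=cv2.findContours(m.astype(np.uint8)*255,cv2.RETR_EXTERNAL,cv2.CHAIN_APPROX_NONE)[0]
    return max(cs,key=cv2.contourArea)
E
python3 - <<'E'
from h import *
im=cv2.imread('pics/top0.png');C=cam('top')
hsv=cv2.cvtColor(im,cv2.COLOR_BGR2HSV)
m=np.zeros((400,640),bool);m[155:260,180:285]=True
cov=(hsv[...,1]<60)&(hsv[...,2]>150)&m
c=biggest(cov);P=onplane(C,c[:,0],q=(0,0,6))[:,:2].astype(np.float32)
print('cover',cv2.minAreaRect(P))
blk=(hsv[...,2]<70)&m;c=biggest(blk);P=onplane(C,c[:,0],q=(0,0,20))[:,:2].astype(np.float32)
print('handle',cv2.minAreaRect(P))
# hand-read face corners: far edge z=123, near edge z=47
print(onplane(C,[[336,169],[413,158]],q=(0,0,123)),onplane(C,[[345,245],[420,235]],q=(0,0,47)))
E
```

```text
cover ((532.7196044921875, 165.91390991210938), (121.31395721435547, 111.35115051269531), 25.808242797851562)
handle ((570.9791870117188, 183.69961547851562), (26.479381561279297, 8.187211990356445), 27.537126541137695)
[[ 581.35464572  -44.90490138  123.        ]
 [ 602.39243704 -188.42205524  123.        ]] [[ 447.44051343  -64.30131287   47.        ]
 [ 467.01058225 -211.74818469   47.        ]]
```

{"api": "arm_command", "payload": {
  "steps": [
    [0.456,0.591,0,0,0,-0.045,0],
    [0.456,0.591,0,0,0,-0.045,0],
    [0.456,0.591,0,0,0,-0.045,0],
    [0.456,0.591,0,0,0,-0.045,0],
    [0.456,0.591,0,0,0,-0.045,0],
    [0.456,0.591,0,0,0,-0.045,0],
    [0.456,0.591,0,0,0,-0.045,0],
    [0.456,0.591,0,0,0,-0.045,0],
    [0.456,0.591,0,0,0,-0.045,0],
    [0.456,0.591,0,0,0,-0.045,0]
  ]
}}

```text
clock: 0.93
eef_pos: [358.2, -363.1, 404.5]
orientation: [-3.141, 0.0, 0.145]
wrist_force: [-0.9, -0.8, 0.1]
grip_width: 85.8
grasp_force: 0.0
```

{"api": "arm_command", "payload": {
  "steps": [
    [0.456,0.591,0,0,0,0,0],
    [0.456,0.591,0,0,0,0,0],
    [0.456,0.591,0,0,0,0,0],
    [0.456,0.591,0,0,0,0,0],
    [0.456,0.591,0,0,0,0,0],
    [0.456,0.591,0,0,0,0,0],
    [0.456,0.591,0,0,0,0,0],
    [0.456,0.591,0,0,0,0,0],
    [0.456,0.591,0,0,0,0,0],
    [0.456,0.591,0,0,0,0,0]
  ]
}}

```text
clock: 1.77
eef_pos: [540.4, -128.4, 404.0]
orientation: [-3.142, 0.001, 0.142]
wrist_force: [-0.1, -0.2, 0.4]
grip_width: 85.4
grasp_force: 0.0
```

```bash
cat > snap.py <<'E'
import sys,pickle
from h import *
C=cam('wrist');im=robot.read_camera('wrist');n=sys.argv[1]
cv2.imwrite(f'pics/{n}.png',im[:,:,::-1]);pickle.dump(C,open(f'pics/{n}.pkl','wb'))
s=robot.observe();print({k:np.round(s[k],3) for k in('clock','eef_pos','orientation','joints','wrist_force','grip_width')})
E
python3 snap.py w1
```

```text
{'clock': np.float64(1.817), 'eef_pos': array([ 539.948, -129.346,  404.147]), 'orientation': array([3.141e+00, 1.000e-03, 1.400e-01]), 'joints': array([ 0.479,  0.256, -0.366,  1.553,  0.094,  1.351, -1.327]), 'wrist_force': array([-0.393, -0.615,  0.593]), 'grip_width': np.float64(85.161)}
```

View pics/w1.png

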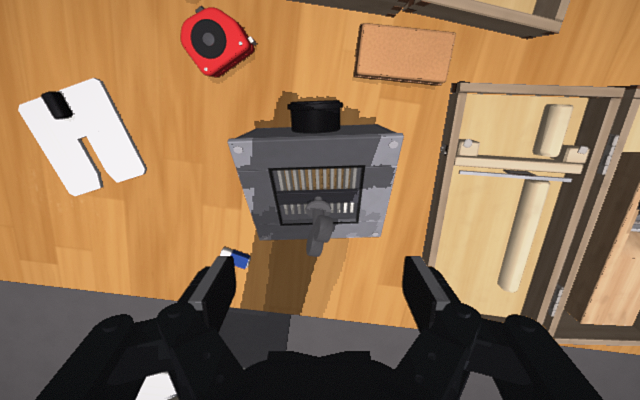

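```bash
python3 - <<'E'
import cv2
im=cv2.imread('pics/w1.png')[115:275,215:420]
cv2.imwrite('pics/w1c.png',cv2.resize(im,None,fx=3.7,fy=3.7,interpolation=cv2.INTER_CUBIC))
E
```

```text
(no output)
```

View pics/w1c.png

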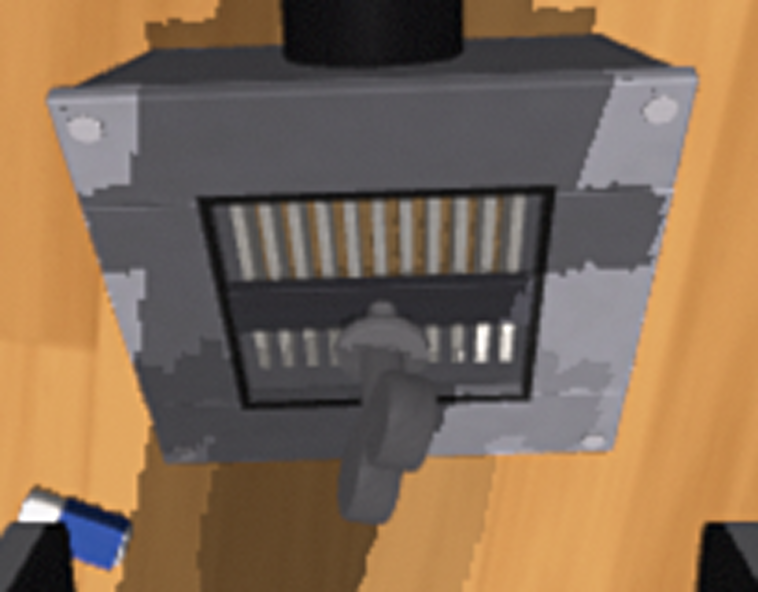

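```bash
cat > pan.py <<'E'
import pickle
from h import *
C=pickle.load(open('pics/w1.pkl','rb'))
px=lambda a:np.array([215,115])+np.array(a)/3.7
F=px([[50,93],[697,72],[612,450],[165,463]]);O=px([[199,200],[553,187],[530,397],[244,408]])
def quad(p,h):
    A=onplane(C,p[:2],q=(0,0,85+h/2));B=onplane(C,p[2:],q=(0,0,85-h/2));return np.r_[A,B]
for p,h in((F,76),(O,42)):
    Q=quad(p,h);u=(Q[0]+Q[1]-Q[2]-Q[3])/2;v=(Q[0]+Q[3]-Q[1]-Q[2])/2
    print('centre',Q.mean(0).round(1),'size',np.linalg.norm(u).round(1),np.linalg.norm(v).round(1),'yaw',np.arctan2(u[1],u[0]).round(3),np.arctan2(-v[0],v[1]).round(3))
E
python3 pan.py
```

```text
centre [ 526.3 -129.    85. ] size 152.7 148.0 yaw 0.173 0.175
centre [ 525.  -129.2   85. ] size 86.6 88.8 yaw 0.182 0.182
```

```bash
cat >> pan.py <<'E'
PC=np.array([525.6,-129.1,85]);PR=(R.from_euler('z',0.175)*R.from_euler('y',-np.pi/6)).as_matrix()
W=lambda p:PC+np.atleast_2d(p)@PR.T
if __name__=='__main__':
    crop=lambda X:((proj(C,X)-[215,115])*3.7).round(0).tolist()
    print('foot',crop(W([0,0,0])),'nut mid',crop(W([0,0,48])),'top',crop(W([0,0,52])))
    for th in(2,2.25,2.5,2.75,3):
        z=6+2.5*th+36;a=np.array([np.cos(th),np.sin(th),0])*25
        print(th,[crop(W(s*a+[0,0,z+d]))[0] for s in(1,-1) for d in(-12,0,12)], 'washer',crop(W([0,0,z-36])))
    print(PR.T.round(4))
E
python3 pan.py
```

```text
centre [ 526.3 -129.    85. ] size 152.7 148.0 yaw 0.173 0.175
centre [ 525.  -129.2   85. ] size 86.6 88.8 yaw 0.182 0.182
foot [[382.0, 307.0]] nut mid [[385.0, 451.0]] top [[385.0, 464.0]]
2 [[300.0, 434.0], [298.0, 473.0], [296.0, 513.0], [473.0, 382.0], [476.0, 421.0], [480.0, 462.0]] washer [[382.0, 337.0]]
2.25 [[313.0, 447.0], [312.0, 485.0], [311.0, 526.0], [461.0, 371.0], [464.0, 411.0], [467.0, 453.0]] washer [[382.0, 339.0]]
2.5 [[331.0, 457.0], [330.0, 496.0], [330.0, 536.0], [443.0, 363.0], [446.0, 403.0], [448.0, 445.0]] washer [[382.0, 341.0]]
2.75 [[351.0, 465.0], [351.0, 503.0], [351.0, 543.0], [421.0, 358.0], [423.0, 398.0], [425.0, 440.0]] washer [[382.0, 343.0]]
3 [[374.0, 469.0], [374.0, 508.0], [375.0, 548.0], [396.0, 356.0], [397.0, 397.0], [398.0, 439.0]] washer [[382.0, 344.0]]
[[ 0.8528  0.1508  0.5   ]
 [-0.1741  0.9847 -0.    ]
 [-0.4924 -0.0871  0.866 ]]
```

```bash
python3 - <<'E'
import pickle
from h import *
C=pickle.load(open('pics/w1.pkl','rb'));im=cv2.imread('pics/w1.png');hsv=cv2.cvtColor(im,cv2.COLOR_BGR2HSV)
m=np.zeros((400,640),bool);m[60:210,5:160]=True
c=biggest((hsv[...,1]<60)&(hsv[...,2]>150)&m)
print(cv2.minAreaRect(onplane(C,c[:,0],q=(0,0,6))[:,:2].astype(np.float32)))
c=biggest((hsv[...,2]<60)&m);print(cv2.minAreaRect(onplane(C,c[:,0],q=(0,0,18))[:,:2].astype(np.float32)))
E
```

```text
((532.191650390625, 165.52037048339844), (120.23477935791016, 110.25294494628906), 25.417573928833008)
((572.5684204101562, 181.59640502929688), (30.66654396057129, 22.94222068786621), 25.750102996826172)
```

{"api": "arm_command", "payload": {
  "steps": [
    [0.08,0.784,-0.26,0,0,0.098,0],
    [0.08,0.784,-0.26,0,0,0.098,0],
    [0.08,0.784,-0.26,0,0,0.098,0],
    [0.08,0.784,-0.26,0,0,0.098,0],
    [0.08,0.784,-0.26,0,0,0.098,0],
    [0.08,0.784,-0.26,0,0,0.098,0],
    [0.08,0.784,-0.26,0,0,0.098,0],
    [0.08,0.784,-0.26,0,0,0.098,0],
    [0.08,0.784,-0.26,0,0,0.098,0],
    [0.08,0.784,-0.26,0,0,0.098,0]
  ]
}}

```text
clock: 2.65
eef_pos: [572.1, 187.2, 299.4]
orientation: [-3.141, 0.002, 0.453]
wrist_force: [0.6, -2.1, 0.2]
grip_width: 85.3
grasp_force: 0.0
```

{"api": "arm_command", "payload": {
  "steps": [
    [0,-0.005,-0.15,0,0,-0.001,0],
    [0,-0.005,-0.22,0,0,-0.001,0],
    [0,-0.005,-0.27,0,0,-0.001,0],
    [0,-0.005,-0.296,0,0,-0.001,0],
    [0,-0.005,-0.296,0,0,-0.001,0],
    [0,-0.005,-0.296,0,0,-0.001,0],
    [0,-0.005,-0.296,0,0,-0.001,120],
    [0,-0.005,-0.296,0,0,-0.001,255],
    [0,-0.005,-0.296,0,0,-0.001,255],
    [0,-0.005,-0.296,0,0,-0.001,255]
  ],
  "squeeze": 70
}}

```text
clock: 3.48
eef_pos: [572.9, 184.8, 183.6]
orientation: [3.141, -0.002, 0.448]
wrist_force: [-0.2, -0.2, -0.2]
grip_width: 38.7
grasp_force: 0.0
```

{"api": "arm_command", "payload": {
  "steps": [
    [0,0,0,0,0,0,255],
    [0,0,0,0,0,0,255],
    [0,0,0,0,0,0,255],
    [0,0,0,0,0,0,255],
    [0,0,0,0,0,0,255],
    [0,0,0,0,0,0,255],
    [0,0,0,0,0,0,255],
    [0,0,0,0,0,0,255],
    [0,0,0,0,0,0,255],
    [0,0,0,0,0,0,255]
  ]
}}

```text
clock: 4.32
eef_pos: [572.6, 184.7, 183.0]
orientation: [3.141, -0.001, 0.448]
wrist_force: [-1.2, 0.3, 5.4]
grip_width: 12.0
grasp_force: 70.5
```

```bash
python3 snap.py w2
```

```text
{'clock': np.float64(4.367), 'eef_pos': array([572.605, 184.759, 182.947]), 'orientation': array([ 3.141e+00, -1.000e-03,  4.480e-01]), 'joints': array([ 0.002,  0.586, -0.49 ,  1.662,  0.32 ,  0.974, -1.723]), 'wrist_force': array([-1.409, -0.157,  5.397]), 'grip_width': np.float64(11.862)}
```

View pics/w2.png

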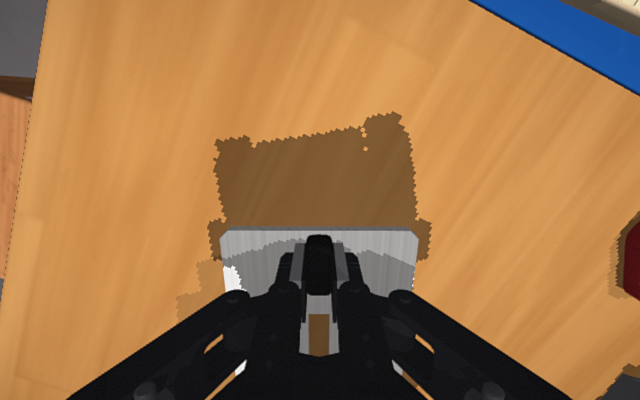

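```bash
cat > go.py <<'E'
from pan import *
REL=R.from_euler('x',np.pi)
def target(p,extra=0.):  # tool TCP at panel-frame point p, tool facing the panel, turned extra about panel z
    return W(p)[0], R.from_matrix(PR)*R.from_euler('z',extra)*REL
def delta(p,extra=0.,frm=None):
    s=robot.observe();p0,r0=(s['eef_pos'],R.from_euler('xyz',s['orientation'])) if frm is None else frm
    p1,r1=target(p,extra);v=(r1*r0.inv()).as_rotvec()
    return np.r_[(p1-p0)/400,v/np.pi].round(4)
E
python3 - <<'E'
from go import *
for dx,c in((85,60),(85,3.5)):print(target([dx+44.4,-.2,182.9+c])[0],delta([dx+44.4,-.2,182.9+c]))
print('per mm', (PR.T/400).round(6))
E
```

```text
centre [ 526.3 -129.    85. ] size 152.7 148.0 yaw 0.173 0.175
centre [ 525.  -129.2   85. ] size 86.6 88.8 yaw 0.182 0.182
[ 516.39187036 -130.93117874  360.05757058] [-0.1405 -0.7892  0.4428  0.0512 -0.1589 -0.085 ]
[ 544.21039508 -126.01262385  311.12713527] [-0.071  -0.7769  0.3204  0.0512 -0.1589 -0.085 ]
per mm [[ 0.002132  0.000377  0.00125 ]
 [-0.000435  0.002462 -0.      ]
 [-0.001231 -0.000218  0.002165]]
```

{"api": "arm_command", "payload": {
  "steps": [
    [0,0,0.05,0,0,0,255],
    [0,0,0.1,0,0,0,255],
    [0,0,0.2,0,0,0,255],
    [0,0,0.3,0,0,0,255],
    [0,0,0.4,0,0,0,255],
    [0,0,0.5,0,0,0,255],
    [0,0,0.5,0,0,0,255],
    [0,0,0.5,0,0,0,255],
    [0,0,0.5,0,0,0,255],
    [0,0,0.5,0,0,0,255]
  ]
}}

```text
clock: 5.2
eef_pos: [572.1, 184.2, 380.1]
orientation: [-3.141, 0.003, 0.448]
wrist_force: [0.7, 0.2, -1.6]
grip_width: 12.2
grasp_force: 69.5
```

{"api": "arm_command", "payload": {
  "steps": [
    [-0.02,-0.09,0,0.01,-0.03,-0.017,255],
    [-0.04,-0.18,0,0.015,-0.05,-0.027,255],
    [-0.06,-0.27,0,0.02,-0.07,-0.037,255],
    [-0.08,-0.36,0,0.03,-0.09,-0.05,255],
    [-0.1,-0.45,0,0.035,-0.11,-0.06,255],
    [-0.12,-0.54,0,0.04,-0.13,-0.07,255],
    [-0.139,-0.63,-0.02,0.0512,-0.1589,-0.085,255],
    [-0.139,-0.71,-0.05,0.0512,-0.1589,-0.085,255],
    [-0.139,-0.788,-0.05,0.0512,-0.1589,-0.085,255],
    [-0.139,-0.788,-0.05,0.0512,-0.1589,-0.085,255]
  ]
}}

```text
clock: 6.03
eef_pos: [514.7, -138.3, 359.2]
orientation: [-3.141, -0.518, 0.164]
wrist_force: [0.4, -0.4, -1.8]
grip_width: 12.1
grasp_force: 69.5
```

{"api": "arm_command", "payload": {
  "steps": [
    [0,0,0,0,0,0,255],
    [0,0,0,0,0,0,255],
    [0,0,0,0,0,0,255],
    [0,0,0,0,0,0,255],
    [0,0,0,0,0,0,255],
    [0,0,0,0,0,0,255],
    [0,0,0,0,0,0,255],
    [0,0,0,0,0,0,255],
    [0,0,0,0,0,0,255],
    [0,0,0,0,0,0,255]
  ]
}}

```text
clock: 6.87
eef_pos: [516.8, -130.6, 362.3]
orientation: [-3.141, -0.523, 0.175]
wrist_force: [0.5, -0.1, -2.2]
grip_width: 12.1
grasp_force: 69.5
```

```bash
python3 - <<'E'
from go import *
import cv2
s=robot.observe();print(s['eef_pos'],s['joints'].round(2),s['wrist_force'],s['grip_width'])
print('to pre',delta([129.4,-.2,242.9]));print('to low',delta([129.4,-.2,186.4]))
a=robot.read_camera('side')[160:330,230:450,::-1];b=robot.read_camera('top')[110:280,260:480,::-1]
im=np.vstack([cv2.resize(q,None,fx=1.75*1.0,fy=1.75,interpolation=cv2.INTER_CUBIC) for q in(a,b)]);cv2.imwrite('pics/s2.png',im)
E
```

```text
centre [ 526.3 -129.    85. ] size 152.7 148.0 yaw 0.173 0.175
centre [ 525.  -129.2   85. ] size 86.6 88.8 yaw 0.182 0.182
[ 516.83197316 -130.6071864   362.30960579] [ 0.6   0.07 -0.35  1.91 -0.29  0.7  -0.96] [ 0.48608269 -0.06974446 -2.19321073] 12.084731398738827
to pre [-0.0011 -0.0008 -0.0056  0.     -0.0002  0.    ]
to low [ 0.0684  0.0115 -0.128   0.     -0.0002  0.    ]
```

View pics/s2.png

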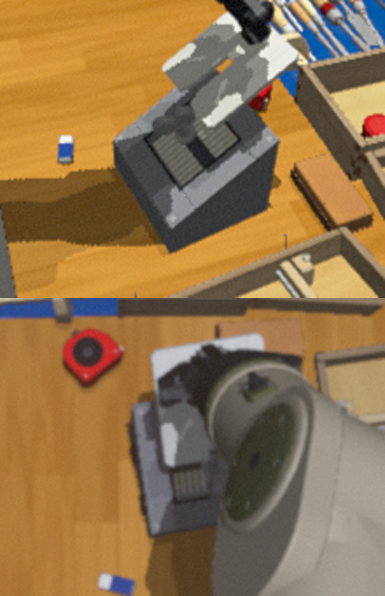

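{"api": "arm_command", "payload": {
  "steps": [
    [0.02,0.003,-0.037,0,0,0,255],
    [0.04,0.007,-0.075,0,0,0,255],
    [0.055,0.009,-0.103,0,0,0,255],
    [0.063,0.0105,-0.118,0,0,0,255],
    [0.0684,0.0115,-0.128,0,0,0,255],
    [0.0684,0.0115,-0.128,0,0,0,255],
    [0.0684,0.0115,-0.128,0,0,0,255],
    [0.0684,0.0115,-0.128,0,0,0,255],
    [0.0684,0.0115,-0.128,0,0,0,255],
    [0.0684,0.0115,-0.128,0,0,0,255]
  ]
}}

```text
clock: 7.8
eef_pos: [544.2, -126.2, 311.8]
orientation: [3.141, -0.524, 0.175]
wrist_force: [0.0, -0.0, -1.4]
grip_width: 12.2
grasp_force: 69.5
```

```bash
python3 - <<'E'
from go import *
import cv2
s=robot.observe();print(s['wrist_force'],s['grip_width'])
print('err',delta([129.4,-.2,186.4]));print('home',delta([44.4,-.2,186.4]))
C=cam('side');a=robot.read_camera('side')[150:330,270:430,::-1]
cv2.imwrite('pics/s3.png',cv2.resize(a,None,fx=3.3,fy=3.3,interpolation=cv2.INTER_CUBIC))
X=W([[25,-6.5,9.5],[25,6.5,9.5],[25,-55,9.5],[25,55,9.5],[0,0,0],[0,0,52]])
print(((proj(C,X)-[270,150])*3.3).round())
E
```

```text
centre [ 526.3 -129.    85. ] size 152.7 148.0 yaw 0.173 0.175
centre [ 525.  -129.2   85. ] size 86.6 88.8 yaw 0.182 0.182
[ 0.04149422 -0.00341529 -1.37778442] 12.238423267584286
err [ 0.      0.0004 -0.0016  0.0002  0.0001  0.0001]
home [-1.812e-01 -3.160e-02 -1.079e-01  2.000e-04  1.000e-04  1.000e-04]
[[261. 267.]
 [250. 253.]
 [304. 320.]
 [211. 205.]
 [230. 293.]
 [194. 254.]]
```

View pics/s3.png

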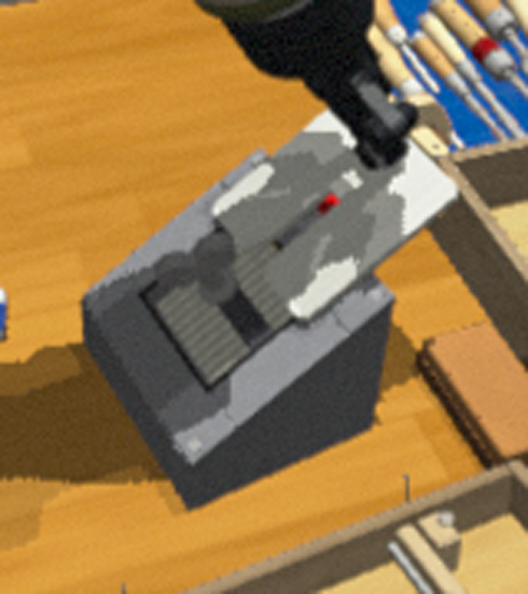

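{"api": "arm_command", "payload": {
  "steps": [
    [-0.015,-0.003,-0.009,0,0,0,255],
    [-0.03,-0.005,-0.018,0,0,0,255],
    [-0.045,-0.008,-0.027,0,0,0,255],
    [-0.06,-0.0105,-0.036,0,0,0,255],
    [-0.075,-0.013,-0.0445,0,0,0,255],
    [-0.09,-0.0157,-0.0535,0,0,0,255],
    [-0.105,-0.018,-0.0622,0,0,0,255],
    [-0.11,-0.019,-0.065,0,0,0,255],
    [-0.11,-0.019,-0.065,0,0,0,255],
    [-0.11,-0.019,-0.065,0,0,0,255]
  ]
}}

```text
clock: 8.68
eef_pos: [500.3, -133.7, 285.3]
orientation: [3.141, -0.523, 0.175]
wrist_force: [0.0, 0.6, -1.8]
grip_width: 12.3
grasp_force: 69.5
```

{"api": "arm_command", "payload": {
  "steps": [
    [-0.01,-0.0018,-0.006,0,0,0,255],
    [-0.02,-0.0035,-0.012,0,0,0,255],
    [-0.03,-0.0053,-0.018,0,0,0,255],
    [-0.04,-0.007,-0.024,0,0,0,255],
    [-0.05,-0.0088,-0.03,0,0,0,255],
    [-0.06,-0.0106,-0.036,0,0,0,255],
    [-0.0712,-0.0126,-0.043,0,0,0,255],
    [-0.0712,-0.0126,-0.043,0,0,0,255],
    [-0.0712,-0.0126,-0.043,0,0,0,255],
    [-0.0712,-0.0126,-0.043,0,0,0,255]
  ]
}}

```text
clock: 9.52
eef_pos: [471.8, -138.8, 268.0]
orientation: [3.141, -0.523, 0.175]
wrist_force: [1.1, -0.4, -0.6]
grip_width: 12.0
grasp_force: 69.5
```

```bash
python3 - <<'E'
from go import *
s=robot.observe();print(s['wrist_force'],s['grip_width'])
print('err mm', PR.T@(s['eef_pos']-target([44.4,-.2,186.4])[0]), delta([44.4,-.2,182.4]))
E
```

```text
centre [ 526.3 -129.    85. ] size 152.7 148.0 yaw 0.173 0.175
centre [ 525.  -129.2   85. ] size 86.6 88.8 yaw 0.182 0.182
[ 1.14990486 -0.41592708 -0.56348969] 11.97336011915884
err mm [-0.23232606  0.04960277 -0.56139656] [ 0.0047  0.0007 -0.0072  0.0001 -0.0001  0.0001]
```

{"api": "arm_command", "payload": {
  "steps": [
    [0.0012,0.0002,-0.0022,0,0,0,255],
    [0.0025,0.0004,-0.0043,0,0,0,255],
    [0.0035,0.0006,-0.006,0,0,0,255],
    [0.0045,0.0008,-0.0078,0,0,0,255],
    [0.0045,0.0008,-0.0078,0,0,0,255],
    [0.0045,0.0008,-0.0078,0,0,0,255],
    [0.0045,0.0008,-0.0078,0,0,0,255],
    [0.0045,0.0008,-0.0078,0,0,0,255],
    [0.0045,0.0008,-0.0078,0,0,0,255],
    [0.0045,0.0008,-0.0078,0,0,0,255]
  ]
}}

```text
clock: 10.35
eef_pos: [473.2, -138.4, 265.7]
orientation: [3.141, -0.523, 0.175]
wrist_force: [-16.8, 0.5, 16.4]
grip_width: 12.5
grasp_force: 72.8
```

```bash
python3 - <<'E'
from go import *
s=robot.observe();print(PR.T@s['wrist_force'],s['moment'],s['grip_width'])
print('err mm', PR.T@(s['eef_pos']-target([44.4,-.2,182.9])[0]))
C=cam('side');a=robot.read_camera('side')[150:330,270:430,::-1]
cv2.imwrite('pics/s4.png',cv2.resize(a,None,fx=3.3,fy=3.3,interpolation=cv2.INTER_CUBIC))
E
```

```text
centre [ 526.3 -129.    85. ] size 152.7 148.0 yaw 0.173 0.175
centre [ 525.  -129.2   85. ] size 86.6 88.8 yaw 0.182 0.182
[-6.04691701  3.421566   22.45138312] [0.50980417 1.68863115 0.47699854] 12.532340913800569
err mm [-0.16540109  0.18563301  0.18512765]
```

View pics/s4.png

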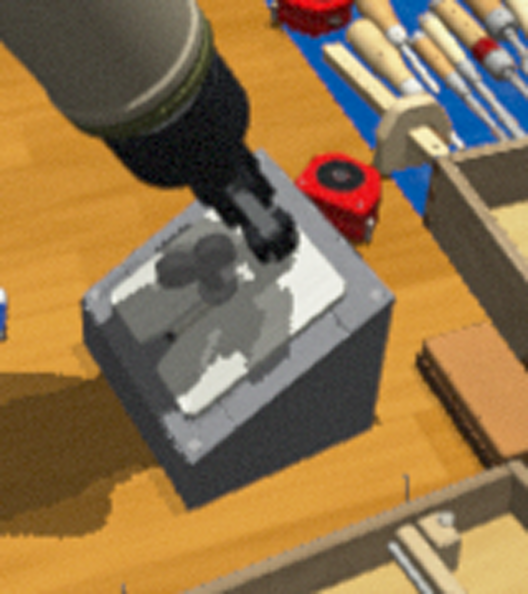

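{"api": "arm_command", "payload": {
  "steps": [
    [-0.001,-0.0002,0.002,0,0,0,255],
    [-0.001,-0.0002,0.002,0,0,0,100],
    [-0.001,-0.0002,0.002,0,0,0,0],
    [-0.001,-0.0002,0.002,0,0,0,0],
    [-0.001,-0.0002,0.002,0,0,0,0],
    [-0.001,-0.0002,0.002,0,0,0,0],
    [-0.02,-0.0035,0.035,0,0,0,0],
    [-0.05,-0.009,0.088,0,0,0,0],
    [-0.08,-0.014,0.14,0,0,0,0],
    [-0.098,-0.017,0.173,0,0,0,0]
  ]
}}

```text
clock: 11.23
eef_pos: [433.8, -145.4, 335.6]
orientation: [3.141, -0.524, 0.175]
wrist_force: [-0.1, 0.5, -0.7]
grip_width: 85.3
grasp_force: 0.0
```

```bash
python3 snap.py w3; python3 - <<'E'
from go import *
C=cam('side');im=robot.read_camera('side');cv2.imwrite('pics/s5.png',im[:,:,::-1])
s=robot.observe();print('panel pos', PR.T@(s['eef_pos']-PC))
E
```

```text
{'clock': np.float64(11.283), 'eef_pos': array([ 433.754, -145.925,  337.767]), 'orientation': array([ 3.138, -0.526,  0.175]), 'joints': array([ 0.722, -0.066, -0.347,  2.101, -0.454,  0.69 , -0.734]), 'wrist_force': array([-0.097, -1.937,  1.504]), 'grip_width': np.float64(85.319)}
centre [ 526.3 -129.    85. ] size 152.7 148.0 yaw 0.173 0.175
centre [ 525.  -129.2   85. ] size 86.6 88.8 yaw 0.182 0.182
panel pos [ 45.33744346  -0.5128064  264.14206628]
```

View pics/w3.png

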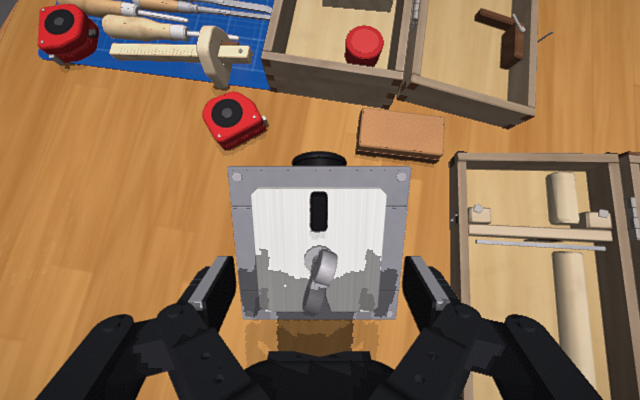

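```bash
python3 - <<'E'
from go import *
C=pickle.load(open('pics/w3.pkl','rb'));im=cv2.imread('pics/w3.png')
for th in(2.25,2.5,2.75,3):
    z=6+2.5*th+36;u=np.array([np.cos(th),np.sin(th),0]);v=np.array([-u[1],u[0],0])
    P=[s*25*u*a+t*6*v+[0,0,z+d] for s in(1,-1) for a in(.4,1) for t in(1,-1) for d in(-12,12)]
    q=proj(C,W(P));print(th,'near',q[:8].min(0).round(),q[:8].max(0).round(),'far',q[8:].min(0).round(),q[8:].max(0).round(),'tops', proj(C,W([25*u+[0,0,z+12],-25*u+[0,0,z+12]])).round().tolist())
print('wash',proj(C,W([0,0,13])),'handle',proj(C,W([44,0,23])),'cov',proj(C,W([[60,55,6],[60,-55,6],[-60,55,6],[-60,-55,6]])).round(0).tolist())
g=cv2.cvtColor(im,cv2.COLOR_BGR2GRAY)
for r in range(244,322,4):print(r,g[r,294:346:2])
E
```

```text
centre [ 526.3 -129.    85. ] size 152.7 148.0 yaw 0.173 0.175
centre [ 525.  -129.2   85. ] size 86.6 88.8 yaw 0.182 0.182
2.25 near [287. 274.] [315. 316.] far [325. 249.] [354. 290.] tops [[293.0, 311.0], [348.0, 273.0]]
2.5 near [292. 278.] [318. 320.] far [321. 246.] [349. 287.] tops [[299.0, 316.0], [342.0, 268.0]]
2.75 near [299. 281.] [322. 323.] far [317. 244.] [342. 285.] tops [[306.0, 320.0], [334.0, 264.0]]
3 near [307. 284.] [326. 324.] far [313. 244.] [334. 283.] tops [[315.0, 323.0], [325.0, 262.0]]
wash [[319.54387065 257.68734535]] handle [[319.68853142 213.89058121]] cov [[251.0, 188.0], [388.0, 188.0], [261.0, 310.0], [378.0, 310.0]]
244 [229 230 227 228 224 228 225 231 230 231 234 233 218 227 234 234 228 230
 227 230 227 231 226 229 227 230]
248 [229 230 226 227 224 228 227 231 154 142 165 177 171 174 122 157 118 142
 231 231 228 232 226 229 228 229]
252 [229 230 227 227 224 232 153 167 169 169 169 172 122  78  89 133 123 102
  78  96 202 236 227 230 227 229]
256 [229 230 227 226 228 139 170 171 170 172 141 112  82  75 128 162 154 145
 136 126 120 102 222 231 228 
[... 1002 characters left out ...]
]
296 [137 138 137 135 138  74  64  84 116 112 108 105 103 103 104  80 121 140
 136 137 135 136 138 138 138 139]
300 [139 136 135 136 123  60  68 104 105 107 110 107 108 106 102  81  71 134
 136 136 136 135 138 137 137 140]
304 [138 137 137 135  96  61  86  95  97 100 103 103 100  99  86  82  83  73
 136 135 136 136 138 137 137 140]
308 [138 139 136 135  97  74  82  82  85  88  89  92  94  90  83  83  82  80
 100 136 136 134 139 137 136 139]
312 [81 82 82 80 71 64 66 63 62 71 77 81 79 82 82 83 82 84 82 82 82 80 70 78
 81 83]
316 [83 82 83 80 81 82 82 83 73 70 71 82 84 82 83 83 83 83 83 82 81 83 82 83
 82 82]
320 [77 75 67 86 91 74 75 67 83 87 73 74 75 94 92 75 74 74 86 92 79 77 76 87
 92 80]
```

{"api": "arm_command", "payload": {
  "steps": [
    [-0.01,-0.0016,-0.02,-0.015,-0.0026,0.026,0],
    [-0.02,-0.0032,-0.04,-0.03,-0.0052,0.052,0],
    [-0.03,-0.0048,-0.06,-0.045,-0.008,0.079,0],
    [-0.04,-0.0064,-0.08,-0.06,-0.0105,0.105,0],
    [-0.05,-0.008,-0.1,-0.075,-0.013,0.131,0],
    [-0.0611,-0.0096,-0.1194,-0.09,-0.0157,0.157,0],
    [-0.0611,-0.0096,-0.1194,-0.104,-0.0183,0.183,0],
    [-0.0611,-0.0096,-0.1194,-0.119,-0.021,0.209,0],
    [-0.0611,-0.0096,-0.1194,-0.134,-0.0236,0.235,0],
    [-0.0611,-0.0096,-0.1194,-0.149,-0.0263,0.262,0]
  ]
}}

```text
clock: 12.17
eef_pos: [409.9, -148.7, 285.2]
orientation: [2.703, -0.292, 1.196]
wrist_force: [-1.0, -0.4, 0.4]
grip_width: 85.8
grasp_force: 0.0
```

```bash
python3 - <<'E'
from go import *
s=robot.observe();print('panel pos', PR.T@(s['eef_pos']-PC),s['joints'].round(2))
print(delta([0,0,235],0.95),delta([0,0,235],2.0),delta([0,0,235],2.83))
E
```

```text
centre [ 526.3 -129.    85. ] size 152.7 148.0 yaw 0.173 0.175
centre [ 525.  -129.2   85. ] size 86.6 88.8 yaw 0.182 0.182
panel pos [ -1.52324664   0.84144159 232.03335948] [ 0.69 -0.04 -0.29  2.21 -0.53  0.58  0.34]
[-0.     -0.0021  0.0083  0.0008 -0.0004 -0.0014] [-0.     -0.0021  0.0083 -0.1635 -0.0294  0.2882] [-0.     -0.0021  0.0083 -0.2934 -0.0523  0.5171]
```

{"api": "arm_command", "payload": {
  "steps": [
    [0,-0.002,0.005,-0.018,-0.003,0.032,0],
    [0,-0.002,0.005,-0.036,-0.0065,0.063,0],
    [0,-0.002,0.005,-0.054,-0.01,0.095,0],
    [0,-0.002,0.005,-0.072,-0.013,0.127,0],
    [0,-0.002,0.005,-0.09,-0.016,0.159,0],
    [0,-0.002,0.005,-0.108,-0.019,0.19,0],
    [0,-0.002,0.005,-0.126,-0.0225,0.222,0],
    [0,-0.002,0.005,-0.145,-0.026,0.255,0],
    [0,-0.002,0.005,-0.1635,-0.0294,0.2882,0],
    [0,-0.002,0.005,-0.1635,-0.0294,0.2882,0]
  ]
}}

```text
clock: 13.0
eef_pos: [410.0, -149.5, 287.3]
orientation: [2.658, 0.209, 2.125]
wrist_force: [0.7, 0.1, 0.3]
grip_width: 85.8
grasp_force: 0.0
```

{"api": "arm_command", "payload": {
  "steps": [
    [0,0,0,-0.018,-0.003,0.032,0],
    [0,0,0,-0.036,-0.0063,0.063,0],
    [0,0,0,-0.054,-0.0096,0.095,0],
    [0,0,0,-0.072,-0.013,0.127,0],
    [0,0,0,-0.09,-0.016,0.159,0],
    [0,0,0,-0.108,-0.019,0.19,0],
    [0,0,0,-0.13,-0.023,0.2288,0],
    [0,0,0,-0.13,-0.023,0.2288,0],
    [0,0,0,-0.13,-0.023,0.2288,0],
    [0,0,0,-0.13,-0.023,0.2288,0]
  ]
}}

```text
clock: 13.83
eef_pos: [409.9, -149.7, 287.9]
orientation: [2.959, 0.494, 2.949]
wrist_force: [0.8, 0.3, 0.4]
grip_width: 85.5
grasp_force: 0.0
```

```bash
python3 - <<'E'
from go import *
s=robot.observe();print('panel pos', PR.T@(s['eef_pos']-PC),s['joints'].round(2))
print(delta([0,0,235],2.83),delta([0,0,209],2.83))
E
```

```text
centre [ 526.3 -129.    85. ] size 152.7 148.0 yaw 0.173 0.175
centre [ 525.  -129.2   85. ] size 86.6 88.8 yaw 0.182 0.182
panel pos [-3.40503261e-01 -9.60183652e-02  2.34456461e+02] [ 0.62 -0.05 -0.22  2.21 -0.53  0.59  2.21]
[ 0.      0.0002  0.0016 -0.0021 -0.0004  0.0026] [ 0.032   0.0059 -0.0547 -0.0021 -0.0004  0.0026]
```

{"api": "arm_command", "payload": {
  "steps": [
    [0.01,0.002,-0.018,-0.0021,0,0.0026,0],
    [0.02,0.004,-0.036,-0.0021,0,0.0026,0],
    [0.032,0.0059,-0.055,-0.0021,0,0.0026,0],
    [0.032,0.0059,-0.055,-0.0021,0,0.0026,0],
    [0.032,0.0059,-0.055,-0.0021,0,0.0026,0],
    [0.032,0.0059,-0.055,-0.0021,0,0.0026,120],
    [0.032,0.0059,-0.055,-0.0021,0,0.0026,255],
    [0.032,0.0059,-0.055,-0.0021,0,0.0026,255],
    [0.032,0.0059,-0.055,-0.0021,0,0.0026,255],
    [0.032,0.0059,-0.055,-0.0021,0,0.0026,255]
  ],
  "squeeze": 45
}}

```text
clock: 14.67
eef_pos: [422.7, -147.5, 266.4]
orientation: [2.97, 0.497, 2.967]
wrist_force: [0.2, -0.7, 0.2]
grip_width: 25.8
grasp_force: 0.0
```

{"api": "arm_command", "payload": {
  "steps": [
    [0,0,0,0,0,0,255],
    [0,0,0,0,0,0,255],
    [0,0,0,0,0,0,255],
    [0,0,0,0,0,0,255],
    [0,0,0,0,0,0,255],
    [0,0,0,0,0,0,255],
    [0,0,0,0,0,0,255],
    [0,0,0,0,0,0,255],
    [0,0,0,0,0,0,255],
    [0,0,0,0,0,0,255]
  ]
}}

```text
clock: 15.5
eef_pos: [422.7, -147.6, 266.3]
orientation: [2.97, 0.497, 2.967]
wrist_force: [-2.9, -2.8, 3.9]
grip_width: 10.8
grasp_force: 47.9
```

```bash
cat > st.py <<'E'
from go import *
s=robot.observe();Rt=R.from_euler('xyz',s['orientation'])
q=(R.from_matrix(PR).inv()*Rt*REL.inv()).as_rotvec()
print('panel pos',(PR.T@(s['eef_pos']-PC)).round(2),'rotvec',q.round(3),'F',(PR.T@s['wrist_force']).round(1),'M',(PR.T@s['moment']).round(2),'w',s['grip_width'].round(1),s['grasp_force'],'j',s['joints'].round(2))
E
python3 st.py|tail -1
```

```text
centre [ 525.  -129.2   85. ] size 86.6 88.8 yaw 0.182 0.182Traceback (most recent call last):
  File "st.py", line 4, in <module>
    print('panel pos',(PR.T@(s['eef_pos']-PC)).round(2),'rotvec',q.round(3),'F',(PR.T@s['wrist_force']).round(1),'M',(PR.T@s['moment']).round(2),'w',s['grip_width'].round(1),s['grasp_force'],'j',s['joints'].round(2))
                                                                                                                                                     ^^^^^^^^^^^^^^^^^^^^^
AttributeError: 'float' object has no attribute 'round'
```

{"api": "arm_command", "payload": {
  "steps": [
    [0.0004,0.0001,-0.0007,0.0188,0.0033,-0.0331,255],
    [0.0007,0.0001,-0.0013,0.0376,0.0067,-0.0662,255],
    [0.0011,0.0002,-0.002,0.0564,0.01,-0.0992,255],
    [0.0015,0.0003,-0.0026,0.0752,0.0133,-0.1323,255],
    [0.0018,0.0003,-0.0033,0.094,0.0167,-0.1654,255],
    [0.0022,0.0004,-0.0039,0.1129,0.02,-0.1985,255],
    [0.0026,0.0005,-0.0046,0.1317,0.0233,-0.2316,255],
    [0.003,0.0005,-0.0052,0.1505,0.0266,-0.2646,255],
    [0.0033,0.0006,-0.0059,0.1693,0.03,-0.2977,255],
    [0.0037,0.0007,-0.0065,0.1881,0.0333,-0.3308,255]
  ]
}}

```text
clock: 16.33
eef_pos: [424.0, -147.7, 263.5]
orientation: [2.619, 0.029, 1.796]
wrist_force: [-3.2, -3.2, 2.7]
grip_width: 11.0
grasp_force: 47.9
```

```bash
sed -i "s/s\['grip_width'\].round(1)/s['grip_width']/" st.py; python3 st.py|tail -1
```

```text
panel pos [-1.8000e-01 -6.5000e-01  2.0627e+02] rotvec [0.000e+00 1.000e-03 1.629e+00] F [-1.9 -2.6  4.2] M [-0.83  0.93 -0.01] w 11.010053285801018 47.91067734360695 j [ 0.59  0.02 -0.22  2.21 -0.54  0.52  1.03]
```

{"api": "arm_command", "payload": {
  "steps": [
    [0.0004,0.0001,-0.0007,0.0188,0.0033,-0.0331,255],
    [0.0007,0.0001,-0.0013,0.0376,0.0067,-0.0662,255],
    [0.0011,0.0002,-0.002,0.0564,0.01,-0.0992,255],
    [0.0015,0.0003,-0.0026,0.0752,0.0133,-0.1323,255],
    [0.0018,0.0003,-0.0033,0.094,0.0167,-0.1654,255],
    [0.0022,0.0004,-0.0039,0.1129,0.02,-0.1985,255],
    [0.0026,0.0005,-0.0046,0.1317,0.0233,-0.2316,255],
    [0.003,0.0005,-0.0052,0.1505,0.0266,-0.2646,255],
    [0.0033,0.0006,-0.0059,0.1693,0.03,-0.2977,255],
    [0.0037,0.0007,-0.0065,0.1881,0.0333,-0.3308,255]
  ]
}}

```text
clock: 17.17
eef_pos: [425.2, -147.4, 260.7]
orientation: [2.906, -0.472, 0.661]
wrist_force: [-5.1, -4.1, 3.9]
grip_width: 10.7
grasp_force: 48.1
```

```bash
python3 st.py|tail -1
```

```text
panel pos [ -0.58  -0.55 203.19] rotvec [0.    0.    0.429] F [-3.  -3.2  6.3] M [-0.72  1.29  0.03] w 10.696354811035228 48.108527921140194 j [ 0.56  0.03 -0.19  2.21 -0.55  0.51 -0.17]
```

{"api": "arm_command", "payload": {
  "steps": [
    [0.0003,0,-0.0005,0.0157,0.0028,-0.0276,255],
    [0.0005,0.0001,-0.001,0.0313,0.0055,-0.0551,255],
    [0.0008,0.0001,-0.0014,0.047,0.0083,-0.0827,255],
    [0.001,0.0002,-0.0018,0.0627,0.0111,-0.1103,255],
    [0.0013,0.0002,-0.0023,0.0784,0.0139,-0.1379,255],
    [0.0015,0.0003,-0.0027,0.094,0.0166,-0.1654,255],
    [0.0018,0.0003,-0.0032,0.1097,0.0194,-0.193,255],
    [0.0018,0.0003,-0.0032,0.1097,0.0194,-0.193,255],
    [0.0018,0.0003,-0.0032,0.1097,0.0194,-0.193,255],
    [0.0018,0.0003,-0.0032,0.1097,0.0194,-0.193,255]
  ]
}}

```text
clock: 18.0
eef_pos: [425.5, -147.1, 259.9]
orientation: [-2.991, -0.504, -0.129]
wrist_force: [-16.7, -2.6, 15.2]
grip_width: 10.6
grasp_force: 50.4
```

```bash
python3 st.py|tail -1
```

```text
panel pos [ -0.66  -0.33 202.31] rotvec [ 0.    -0.    -0.265] F [-7.   0.3 21.6] M [ 0.17  1.98 -0.07] w 10.561262074499645 50.43264962732792 j [ 0.55  0.03 -0.18  2.21 -0.55  0.51 -0.86]
```

{"api": "arm_command", "payload": {
  "steps": [
    [-0.0012,-0.0002,0.0022,0,0,0,255],
    [-0.0012,-0.0002,0.0022,0.0125,0.0022,-0.022,255],
    [-0.0012,-0.0002,0.0022,0.0125,0.0022,-0.022,255],
    [-0.0012,-0.0002,0.0022,0.0125,0.0022,-0.022,255],
    [-0.0012,-0.0002,0.0022,0.0125,0.0022,-0.022,255],
    [-0.0012,-0.0002,0.0022,0.0125,0.0022,-0.022,255],
    [-0.0012,-0.0002,0.0022,0.0125,0.0022,-0.022,255],
    [-0.0012,-0.0002,0.0022,0.0125,0.0022,-0.022,255],
    [-0.0012,-0.0002,0.0022,0.0125,0.0022,-0.022,255],
    [-0.0012,-0.0002,0.0022,0.0125,0.0022,-0.022,255]
  ]
}}

```text
clock: 18.83
eef_pos: [425.4, -147.1, 260.1]
orientation: [-2.95, -0.49, -0.215]
wrist_force: [-3.4, -3.5, 0.3]
grip_width: 10.8
grasp_force: 47.7
```

```bash
python3 st.py|tail -1
```

```text
panel pos [ -0.64  -0.23 202.51] rotvec [ 0.     0.    -0.342] F [-3.2 -2.9  2.2] M [-0.8   1.36  0.06] w 10.841915816869145 47.66311917454004 j [ 0.54  0.03 -0.18  2.21 -0.55  0.51 -0.94]
```

{"api": "arm_command", "payload": {
  "steps": [
    [0,0,0,0,0,0,180],
    [0,0,0,0,0,0,100],
    [0,0,0,0,0,0,0],
    [0,0,0,0,0,0,0],
    [0,0,0,0,0,0,0],
    [0,0,0,0,0,0,0],
    [-0.012,-0.002,0.022,0,0,0,0],
    [-0.025,-0.0044,0.043,0,0,0,0],
    [-0.04,-0.007,0.07,0,0,0,0],
    [-0.04,-0.007,0.07,0,0,0,0]
  ]
}}

```text
clock: 19.67
eef_pos: [409.5, -150.3, 291.1]
orientation: [-2.95, -0.494, -0.218]
wrist_force: [0.0, -0.9, 0.5]
grip_width: 85.6
grasp_force: 0.0
```

{"api": "arm_command", "payload": {
  "steps": [
    [0,0,0.02,0,0,0,0],
    [0,0,0.05,0,0,0,0],
    [0,0,0.1,0,0,0,0],
    [0,0,0.15,0,0,0,0],
    [0,0,0.15,0,0,0,0],
    [0,0,0.15,0,0,0,0],
    [0,0,0.15,0,0,0,0],
    [0,0,0.15,0,0,0,0],
    [0,0,0.15,0,0,0,0],
    [0,0,0.15,0,0,0,0]
  ]
}}

```text
clock: 20.5
eef_pos: [409.7, -149.5, 347.9]
orientation: [-2.948, -0.49, -0.218]
wrist_force: [0.8, -1.2, -0.6]
grip_width: 85.7
grasp_force: 0.0
```

```bash
python3 snap.py w4; python3 - <<'E'
from go import *
C=pickle.load(open('pics/w4.pkl','rb'));im=cv2.imread('pics/w4.png')
q=lambda P:proj(C,W(P)).round().tolist()
print('foot',q([0,0,6]),'cov',q([[60,55,6],[60,-55,6],[-60,55,6],[-60,-55,6]]))
for th in(0,-.2,-.35,-.5):
    u=np.array([np.cos(th),np.sin(th),0])*25;print(th,q([u+[0,0,54],-u+[0,0,54]]),)
c=proj(C,W([0,0,40]))[0];y,x=int(max(0,c[1]-110)),int(max(0,c[0]-140));k=im[y:y+200,x:x+260]
print('crop off',x,y);cv2.imwrite('pics/w4c.png',cv2.resize(k,None,fx=2.9,fy=2.9,interpolation=cv2.INTER_CUBIC))
E
```

```text
{'clock': np.float64(20.55), 'eef_pos': array([ 409.746, -149.542,  347.987]), 'orientation': array([-2.948, -0.49 , -0.218]), 'joints': array([ 0.572, -0.128, -0.166,  2.133, -0.453,  0.736, -1.06 ]), 'wrist_force': array([0.153, 1.539, 0.61 ]), 'grip_width': np.float64(85.289)}
centre [ 526.3 -129.    85. ] size 152.7 148.0 yaw 0.173 0.175
centre [ 525.  -129.2   85. ] size 86.6 88.8 yaw 0.182 0.182
foot [[331.0, 225.0]] cov [[250.0, 185.0], [369.0, 143.0], [299.0, 293.0], [405.0, 261.0]]
0 [[322.0, 222.0], [343.0, 276.0]]
-0.2 [[329.0, 220.0], [337.0, 278.0]]
-0.35 [[334.0, 220.0], [333.0, 278.0]]
-0.5 [[339.0, 220.0], [328.0, 277.0]]
crop off 192 131
```

View pics/w4c.png

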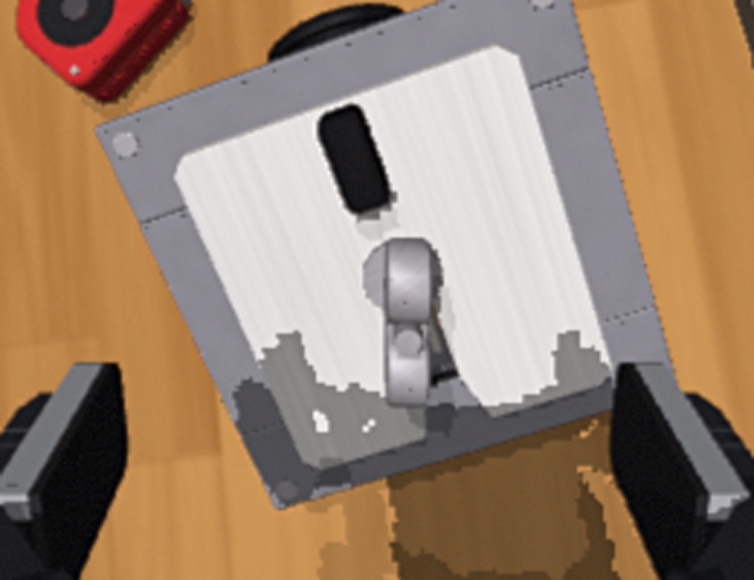

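The cover lies square on the face. The wings stand vertical in the picture, from crop (410,245) to (407,400), so the nut is at about -0.34 rad, which is clamped. The fingers are clear of everything, so I am handing in.

```bash
python3 -c "
from station import robot
print(robot.hand_in())"
```

```text
the job is handed in; nothing more can be done
None
```

The cover is home, flat and square on the face, and the wing nut is screwed down to about -0.34 rad by the final picture; the gripper is clear, no bystander was touched, and the job was handed in at about 20.6 s (no verdict was returned).

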